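Square up the display-case corner

TASK

Two jars of polish are in the way inside the corner of the wooden frame: first stand each of them upright in an empty cell of its own in the three-cell crate. Then take the joiner's square by its upright grip, lay it flat in the inside corner of the frame and press it home until its two outer edges lie flush against both rails, which pushes the springy leaning rail out to a right angle. Finish while still gripping the square and pressing it into the corner, and leave the third jar and everything else on the bench where it stands.

Things in the scene. Friction and masses are not known exactly. Their poses are not given: they have to be found in the camera images.
- frame: Corner of a brown wooden display-case frame, fixed to the bench. Origin: inside corner, at bench height. Two rails, 28 mm thick, 40 mm high, 170 mm long inside. In its axes the end rail's inner face is the plane x = 0, running to -y; the side rail's inner face, when square, is the plane y = 0, running to -x. The free space inside is x < 0, y < 0; the bench is its floor.
- end_rail: The fixed rail of the frame; same origin and axes as the frame. Both rails are varnished and smooth (friction about 0.25).
- side_rail (a joint): Side rail's hinge, about the vertical line through the frame's origin, rad. 0 = square to the end rail; positive = free end leans inwards (0.10 to 0.16 at the start; stops at 0.2 and -0.06). A spring pushes it inwards: holding it at 0 takes 3 to 5 N at 130 mm from the corner; let go, it springs back in.
- side_rail_end (a point): Free end of the side rail: on its inner face, 170 mm from the hinge, 20 mm above the bench (half-way up).
- square_grip (a point): Middle of the joiner's square's grip (loose, about 0.35 kg), 52 mm above its underside: an upright dark wooden board 16 mm thick, 60 mm long, from 16 to 76 mm above the bench, on the diagonal brace of an aluminium L. In the square's axes the outer corner is at +55 mm x, +55 mm y from here; the board runs along the (+x, -y) diagonal and is gripped across it, along (+x, +y).
- square_corner (a point): Outer corner of the square, at its underside, same axes as square_grip. Its outer edges face +x and +y; its two legs, 24 mm wide and 16 mm high, run from here 130 mm to -y and to -x. When home, this point is at the frame's origin and its axes match the frame's.
- jar_a_mid (a point): Amber glass jar with a dark steel lid, 44 mm diameter, 95 mm high, about 0.16 kg, loose, standing inside the frame's corner next to the end rail. Point at its centre, half-way up (47.5 mm).
- jar_b_mid (a point): The same kind of jar, standing inside the frame's corner next to the side rail. Point at its centre, half-way up.
- crate: Open plywood crate fixed to the bench, 234 mm (its x) by 86 mm (its y) by 50 mm high, floor and walls 6 mm; two dividers as high as the walls make three cells in a row along its x, each 70 by 74 mm inside. Origin under its centre.
- crate_cell0 (a point): Middle of the crate's first cell (towards its -x), on the inner floor, 6 mm above the bench. Taken by the third jar.
- crate_cell1 (a point): Middle of the crate's middle cell, on the inner floor. Empty at the start.
- crate_cell2 (a point): Middle of the crate's last cell (towards its +x), on the inner floor. Empty at the start.
- jar_c_mid (a point): A third such jar, already standing in the crate's first cell: it stays there. Point at its centre.
- vase: Blue ceramic vase, 84 mm diameter, 150 mm high. Origin under its centre. Leave it alone.
- offcut: Wooden offcut lying on the bench, 35 by 95 by 28 mm. Origin under its centre. Leave it alone.
- tape: Roll of brown tape lying flat, 84 mm diameter, 22 mm high. Origin under its centre. Leave it alone.
- screwdriver: Screwdriver lying on the bench. Leave it alone.
- bowl: White ceramic bowl, 90 mm diameter, 40 mm high. Origin under its centre. Leave it alone.
- mug: White mug, 72 mm diameter, 80 mm high. Origin under its centre. Leave it alone.
There are look-alikes about, which are no part of the job. Of the things shaped like the part that bears square_grip, the aluminium one is meant.

How it is judged:
On the way:
1. both jars stand upright in the crate, each in its own cell, and are let go (x of jar_a_mid in the frame of crate between -0.112 and 0.112 m and y of jar_a_mid in the frame of crate between -0.037 and 0.037 m and z of each of jar_a_mid, jar_b_mid in the frame of crate below 0.06 m and angle between each of jar_a_mid, jar_b_mid's own z axis and vertical below 0.12 rad and x of jar_b_mid in the frame of crate between -0.112 and 0.112 m and y of jar_b_mid in the frame of crate between -0.037 and 0.037 m and horizontal distance between jar_a_mid and jar_b_mid above 0.046 m and contact force between the fingers and jar_a below 0.5 N and contact force between the fingers and jar_b below 0.5 N), for 0.2 s.
At the end, for the whole second after the job is handed in: Both jars upright on the crate floor in own cells, let go; square flat (z < 10 mm), corner within 4 mm and 0.03 rad of the frame's, pressing over 1 N on each rail, at rest, still gripped; side rail within 0.03 rad of square; third jar within 30 mm of its start (all of step 1 and horizontal distance between square_corner and frame below 0.004 m and height (world z) of square_corner below 0.01 m and angle between square_corner's own z axis and vertical below 0.06 rad and angle between the x axis of square_corner and the x axis of frame, either way round below 0.03 rad and value of joint side_rail between -0.03 and 0.03 rad and contact force between square and end_rail above 1 N and contact force between square and side_rail above 1 N and contact force between the fingers and square above 2 N and linear speed of square below 0.01 m/s and distance of jar_c_mid from where it was at the start of the episode below 0.03 m); the arm keeps its last pose, push and grip.
It fails at once if something lying about on the bench is pushed more than 30 mm (distance of any of vase, offcut, tape, screwdriver, bowl, mug from where it was at the start of the episode above 0.03 m).
It fails at once if the third jar is moved more than 30 mm or tipped (distance of jar_c_mid from where it was at the start of the episode above 0.03 m or angle between jar_c_mid's own z axis and vertical above 0.3 rad).
It also fails if it takes over 64 s, if anything falls off the work surface, if the arm or the gripper's body presses on something with over 40 N, if the wrist force passes 120 N, or if a joint passes its speed limit or range.

ROBOT

A 6-joint arm with a two-finger parallel gripper is mounted at the origin on the work surface. World frame = base frame: x ahead of the robot, y to its left, z up, the work surface at z = 0. Lengths are in m, angles in rad, forces in N, time in s.
With the tool pointing down it reaches from about 0.3 to 0.875 m from the base axis. Payload 6.4 kg.
Tool frame: the origin (TCP) lies at the centre of the arm's flange, where the gripper is bolted on; the fingertips stand 173 mm ahead of it and the grasp point (between the pads) lies ctrl.grip_point_offset ahead of it (ctrl.grip_point_offset is the distance from the TCP to the grasp point, in m); z points along the fingers, y is the direction in which the jaws open and shut (so a half turn about z gives the same grasp; the last joint's range is limited). The gripper opens to 85 mm and grips with 20 to 120 N. Pads are 22 mm wide; open, the fingers measure 114 mm over their backs; the gripper's body (76 mm by 85 mm) begins 54 mm behind the grasp point. The pads swing forward as they close: fully open they stand 13 mm farther back than shut.
Start: joints at [-0.206, 0.181, 1.607, -0, 1.354, -0.206], TCP at [0.575, 0, 0.405] pointing down, gripper open.
Joint ranges: [-2.99, 2.99], [-0.89, 2.07], [0.3, 2.58], [-1.14, 4.28], [0, 2.63], [-3.12, 3.12]. Speed limits (rad/s): [2.57, 2.57, 3.01, 3.14, 3.14, 3.14].

INTERFACE

Orientations are given as a unit quaternion [w, x, y, z].
In Python, from bench import ctrl, cams, boxes_of, landmark_of gives the robot as it stands.
- The arm moves only by the shell command python3 -m handwheel 'ROWS'. ROWS is JSON, a list of rows, each an object with "offset": the shift along the tool's x, y, z in m, a list of three; "spin": the turn about the tool's z in degrees; "grip": the opening, from 0 (shut) to 1 (fully open). A call has 1 to 20 rows; each row is the pose to reach, as a shift and turn from the pose commanded when the call began, along the tool's axes at that moment; what a row does not reach only later rows make up. A row lasts 1/8 s, in which the tool goes at most 62.5 mm and 10.7 degrees, less where a joint would pass 70% of its speed; a pose out of reach is approached as far as the arm can. A call with a gripper value outside its range is refused whole. The fingers move at their own pace and stop on an object; the grip force is fixed at half the most. Time passes only in rows, so rows that repeat a pose let the fingers close. It gives the time, the measured TCP pose, the force and the opening at its end, in the units of the state.
- ctrl.get_obs(): the state, without advancing time (a new reading comes with each control period).
- cams.camera(name): name is "scene" or "side" or "wrist"; returns a dict with "color" (420x560x3 uint8, red, green, blue), "camera_matrix" (3x3 intrinsics, pixels), "distortion" ([k1, k2, p1, p2, k3] as OpenCV has them; the pictures are not rectified), "view" (4x4, takes a point from world to camera coordinates); the wrist camera has in their place "tool_from_camera" (4x4, takes a point from camera to tool coordinates, whose origin is the TCP and whose axes are the flange's). Camera axes: x right, y up, looking along -z (the intrinsics and any distortion apply to the point x, -y, -z); pixel columns grow to the right and rows downward; lengths in m; the calibration is good to about 2 mm. A picture is of the moment at which its call begins: read the wrist's pose just before it. There is no depth.
- ctrl.hand_in(): hands the job in, once; it reports no verdict.
Trained networks look in a picture, given as the dict that the camera call returned (one of the last four; its "shot" number tells which), for a name from the list of things; names that differ only in an ending like _2 or _b are one class to them, and where a whole thing is asked for, a point or a joint stands for the part that bears it (a point fixed in the world has none). Each returns a list of dicts, best first, with "confidence" (0 to 1); they miss things now and then, are a little off and sometimes report something else, mostly with a low value. They report only what shows in the picture. A call takes as long as a camera call. They do not tell look-alikes from the thing itself.
- boxes_of(picture, thing): "uv" ([column, row] in pixels, amid what is visible of it).
- landmark_of(picture, thing): "uv" ([column, row] in pixels: a listed point, or the origin of a listed thing).
The state is a dict: "time_s": time; "q": joint angles; "dq": joint speeds; "joint_efforts": joint torques, N m; "eef_pos": TCP position; "eef_rot": TCP orientation; "wrist_force": force on the tool from outside, world axes, zero at the start; "torque": the same for the moment, N m; "opening": opening from 0.0 (shut) to 1.0 (fully open).
Only numpy, scipy, OpenCV 4.12 (cv2) and the standard library are available. Lean on these libraries where they do the work, as an engineer would, in place of code of your own. Each camera call takes 0.05 s, during which the arm holds its last target.

## Working session

There is one attempt and no reset: what is moved stays moved. The work goes in short steps, Python scripts to look and compute and a shell command to move; the robot and the scene stay as the last step left them, time stands still between calls to the robot, and variables do not carry over. Pictures are saved under pics/ and viewed, and the job is handed in when it is done.

```bash
mkdir -p pics; ls
cat > h.py <<'E'
import numpy as np, cv2
from bench import ctrl, cams, boxes_of, landmark_of
from scipy.spatial.transform import Rotation as R
def save(p,name,crop=None,scale=1):
    im=p["color"][:,:,::-1].copy()
    if crop: im=im[crop[1]:crop[3],crop[0]:crop[2]]
    if scale!=1: im=cv2.resize(im,None,fx=scale,fy=scale,interpolation=cv2.INTER_CUBIC)
    cv2.imwrite(f"pics/{name}.png",im)
def campose(p,obs=None):
    if "view" in p: return np.linalg.inv(np.array(p["view"]))
    q=obs["eef_rot"]; T=np.eye(4); T[:3,:3]=R.from_quat([q[1],q[2],q[3],q[0]]).as_matrix(); T[:3,3]=obs["eef_pos"]
    return T@np.array(p["tool_from_camera"])
def ray(p,uv,obs=None):
    n=cv2.undistortPoints(np.array([[uv]],float),np.array(p["camera_matrix"]),np.array(p["distortion"]))[0,0]
    T=campose(p,obs); d=T[:3,:3]@np.array([n[0],-n[1],-1.0]); return T[:3,3],d
def atz(p,uv,z,obs=None):
    o,d=ray(p,uv,obs); return o+d*(z-o[2])/d[2]
def proj(p,X,obs=None):
    T=np.linalg.inv(campose(p,obs)); X=np.atleast_2d(X); c=X@T[:3,:3].T+T[:3,3]
    c=c*[1,-1,-1]
    return cv2.projectPoints(c.reshape(-1,1,3),np.zeros(3),np.zeros(3),np.array(p["camera_matrix"]),np.array(p["distortion"]))[0][:,0]
E
python3 - <<'E'
from h import *
o=ctrl.get_obs(); print(o["time_s"],o["eef_pos"],o["eef_rot"],o["opening"],ctrl.grip_point_offset)
for n in ["scene","side","wrist"]:
    p=cams.camera(n); save(p,n+"0",scale=1.4)
    print(n,campose(p,o)[:3,3].round(3))
    zs={"frame":0,"side_rail_end":.02,"square_grip":.052,"square_corner":0,"jar_a_mid":.0475,"crate":0,"crate_cell0":.006,"crate_cell1":.006,"crate_cell2":.006,"vase":0,"offcut":0,"tape":0,"bowl":0,"mug":0,"screwdriver":0.01}
    for t,z in zs.items():
        for r in landmark_of(p,t): print(t,np.round(r["uv"],1),round(r["confidence"],2),atz(p,r["uv"],z,o)[:2].round(4))
E
```

```text
pics
0.0 [5.74751056e-01 5.79005246e-05 4.03771317e-01] [-7.37265863e-04  7.07116736e-01  7.07096271e-01 -4.90704338e-04] 0.9989315870393561 0.1547
scene [ 1.016 -0.565  0.783]
frame [399.5 200.3] 0.86 [0.6684 0.2312]
side_rail_end [337.5 181.6] 0.79 [0.5111 0.1573]
side_rail_end [326.4 273.8] 0.32 [ 0.6895 -0.104 ]
square_grip [146.3 195.4] 0.95 [ 0.204  -0.2526]
square_grip [388.7 135.1] 0.95 [0.5116 0.3985]
square_grip [283.  225.7] 0.84 [ 0.5375 -0.086 ]
square_grip [139.9 364.4] 0.68 [ 0.5878 -0.5179]
square_corner [168.6 405.6] 0.98 [ 0.6642 -0.5217]
square_corner [310.2 242.2] 0.66 [ 0.5906 -0.0459]
square_corner [382.4 135.1] 0.66 [0.4609 0.453 ]
square_corner [131.1 232.6] 0.62 [ 0.2375 -0.3355]
square_corner [328.1 322.1] 0.49 [ 0.7639 -0.1852]
jar_a_mid [373.6 208.1] 0.73 [0.6578 0.1146]
jar_a_mid [337.7 143.4] 0.33 [0.4224 0.2654]
crate [216.9 290.8] 0.61 [ 0.5337 -0.2959]
crate_cell0 [214.7 289.3] 0.91 [ 0.5308 -0.2988]
crate_cell0 [190.8 269.8] 0.84 [ 0.4485 -0.3028]
crate_cell0 [237.8 306.9] 0.71 [ 0.6019 -0.2934]
crate_cell1 [214.7 289.3] 0.91 [ 0.5308 -0.2988]
crate_
[... 2511 characters left out ...]
2 [ 0.5266 -0.0912]
crate [250.  381.5] 0.87 [ 0.5305 -0.3067]
crate_cell0 [197.  384.3] 0.9 [ 0.4529 -0.3062]
crate_cell0 [299.8 377.7] 0.76 [ 0.604  -0.2934]
crate_cell1 [197.  384.3] 0.9 [ 0.4529 -0.3062]
crate_cell1 [299.8 377.7] 0.76 [ 0.604  -0.2934]
crate_cell2 [197.  384.3] 0.9 [ 0.4529 -0.3062]
crate_cell2 [299.8 377.7] 0.76 [ 0.604  -0.2934]
vase [418.  312.1] 0.92 [ 0.7649 -0.1862]
offcut [298.8 381.7] 0.71 [ 0.6032 -0.307 ]
tape [460.9 198.8] 0.59 [ 0.7964 -0.025 ]
tape [365.7  68.3] 0.47 [0.6679 0.1215]
bowl [123.  283.8] 0.64 [ 0.3655 -0.1425]
mug [122.8 115. ] 0.61 [0.397  0.0731]
screwdriver [459.7 196.8] 0.72 [ 0.7886 -0.0198]
screwdriver [248.4 379. ] 0.23 [ 0.5295 -0.2919]
```

View pics/scene0.png

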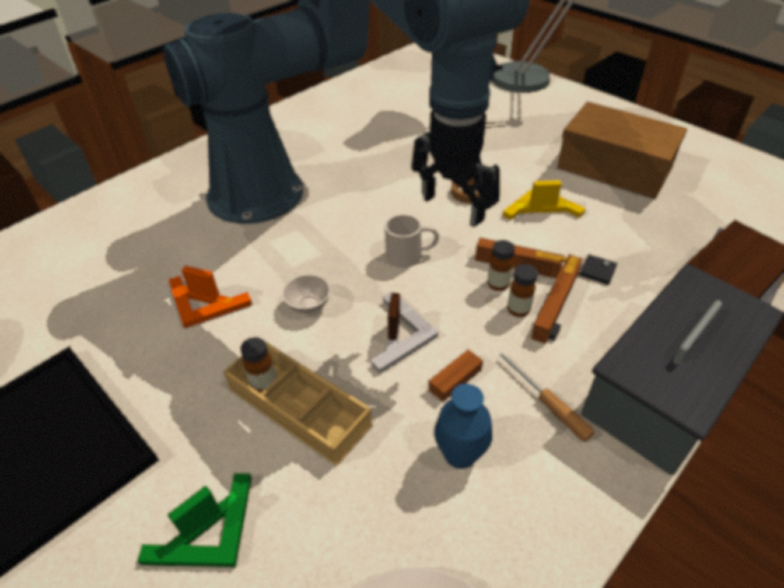

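View pics/side0.png

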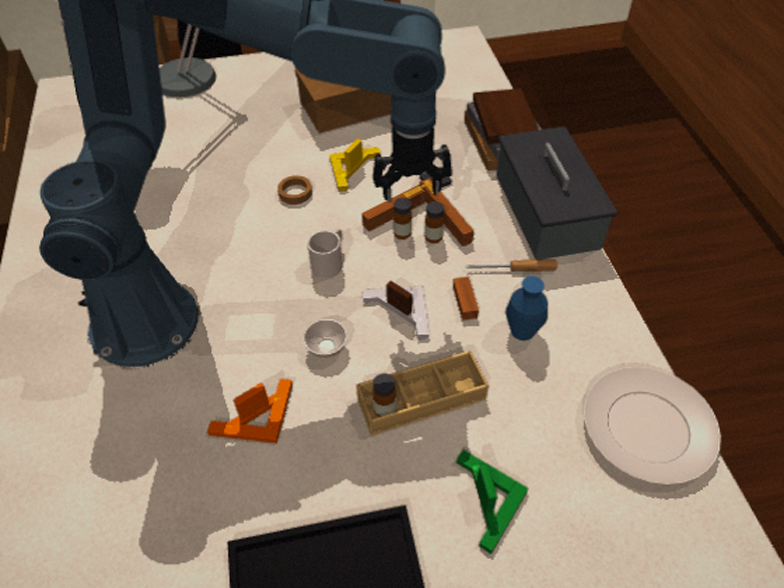

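View pics/wrist0.png

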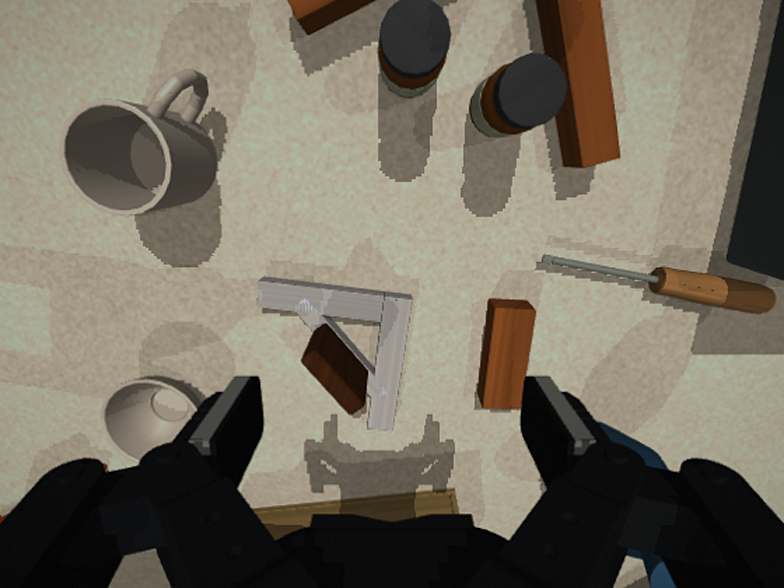

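The scene image shows four square look-alikes: orange at (146,195), yellow at (389,135), green at (140,364), and a grey aluminium L with a dark wooden board at (283,226). The last one fits the description. The jars to move are at about (358,190) and (373,208), inside the brown frame. Next I'll move over the frame for a closer look.

```bash
python3 -m handwheel '[{"offset":[0.05,0.02,0],"spin":0,"grip":1},{"offset":[0.09,0.03,0],"spin":0,"grip":1},{"offset":[0.09,0.03,0],"spin":0,"grip":1},{"offset":[0.09,0.03,0],"spin":0,"grip":1}]'
cat > look.py <<'E'
from h import *
import sys
name=sys.argv[1]
o=ctrl.get_obs(); print(o["time_s"],o["eef_pos"],o["eef_rot"])
p=cams.camera("wrist"); save(p,name,scale=1.4)
for t,z in [a.split(":") for a in sys.argv[2:]]:
    for r in landmark_of(p,t): print(t,np.round(r["uv"],1),round(r["confidence"],2),atz(p,r["uv"],float(z),o)[:2].round(4))
import pickle; pickle.dump((p,o),open(f"{name}.pkl","wb"))
E
python3 look.py wrist1 frame:0 side_rail_end:0.02 jar_a_mid:0.0475 square_corner:0 square_grip:0.052
```

```text
time_s: 2.9
eef_pos: [0.6049, 0.0899, 0.4045]
eef_rot: [-0.0, 0.707, 0.707, -0.0]
wrist_force: [-0.2, -0.1, 0.4]
opening: 1.002
2.9 [0.60488733 0.08986611 0.40447818] [-2.01198170e-05  7.06917146e-01  7.07296284e-01 -3.39396037e-04]
frame [342.4  48.3] 0.76 [0.6722 0.2308]
frame [331.5 306.9] 0.4 [ 0.6762 -0.0887]
side_rail_end [192.2 115.2] 0.6 [0.5115 0.1623]
side_rail_end [339.6  45.1] 0.37 [0.6656 0.2303]
jar_a_mid [335.4 164.1] 0.85 [0.6627 0.1142]
square_corner [272.1 275.2] 0.88 [ 0.5953 -0.0402]
square_grip [212.8 332.9] 0.7 [ 0.5242 -0.0901]
```

View pics/wrist1.png

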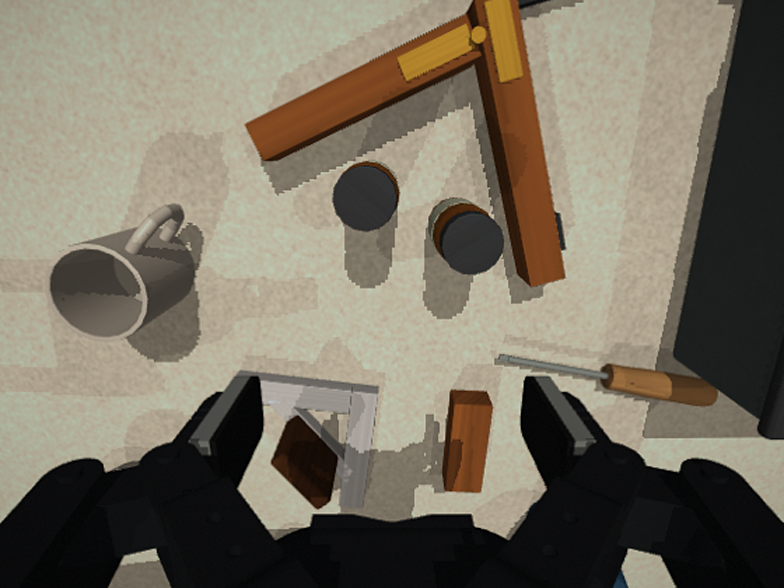

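The wrist view shows both rails. The side rail's free end is at about (260,140) and the end rail's at (545,280), in view pixels. The jar B lid is at (366,196) and the jar A lid at (472,243). Next: measure these and take an enlarged crop.

Run:
```python
from h import *; import pickle
p,o=pickle.load(open("wrist1.pkl","rb"))
def W(u,v,z): return atz(p,(u/1.4,v/1.4),z,o)[:2]
for n,u,v in [("b",366,196),("a",472,243)]: print("jar",n,W(u,v,.095).round(4))
A,B=W(470,66,.04),W(528,287,.04); C,D=W(271,160,.04),W(482,66,.04); E,F=W(520,10,.04),W(565,277,.04)
print(A,B,C,D)
for a,b in [(A,B),(C,D),(E,F)]: d=b-a; print(np.degrees(np.arctan2(d[1],d[0])),np.linalg.norm(d))
for n,u,v in [("corner",378,387),("xend",240,373),("yend",363,507)]: print(n,W(u,v,.016))
save(p,"c1",(160,0,420,220),3)
save(p,"c2",(150,250,370,370),3)
```

```text
jar b [0.5894 0.1425]
jar a [0.6563 0.1132]
[0.65855323 0.22490612] [0.71230267 0.06805618] [0.51821528 0.16335266] [0.66674011 0.22493723]
-71.08440711876526 0.16580382272261174
22.520926313098165 0.16078645122893073
-74.51568796725053 0.18942068421554858
corner [ 0.59308631 -0.03311635]
xend [ 0.46963916 -0.01927913]
yend [ 0.57698214 -0.1673808 ]
```

View pics/c1.png

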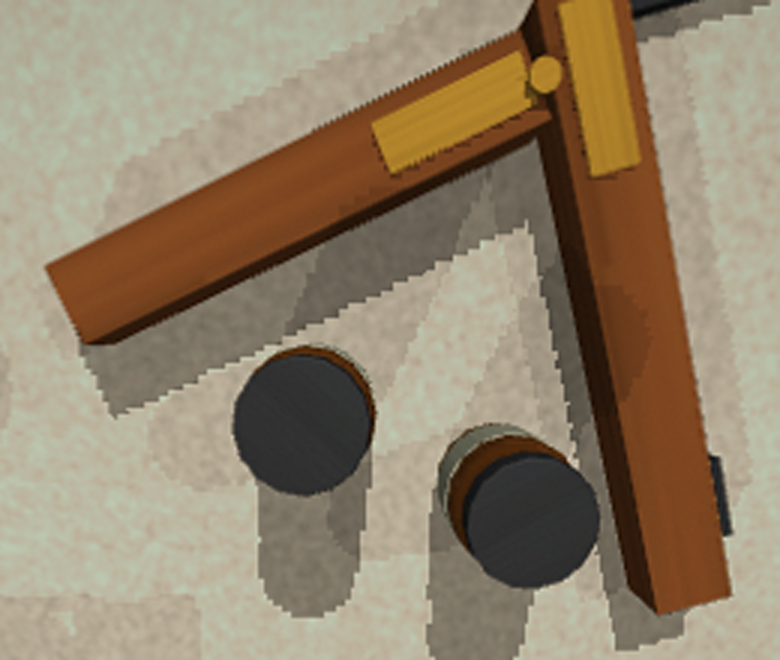

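View pics/c2.png

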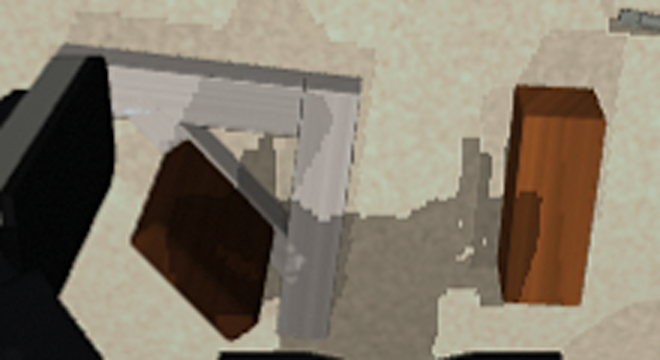

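Run:
```python
from h import *; import pickle
from scipy.optimize import least_squares
p,o=pickle.load(open("wrist1.pkl","rb"))
# frame fit
obs=np.array([(660,614),(732,596),(630,581),(83,343),(47,267),(113,343),(555,122)])/3.+[160,0]
def model(x):
    ox,oy,yaw,h=x
    T=np.array([[np.cos(yaw),-np.sin(yaw)],[np.sin(yaw),np.cos(yaw)]]); H=lambda q:np.array([[np.cos(h),-np.sin(h)],[np.sin(h),np.cos(h)]])@q
    P=[(0,-.17,.04),(.028,-.17,.04),(0,-.17,0)]
    S=[(-.17,0,.04),(-.17,.028,.04),(-.17,0,0)]
    P=[(*(T@np.array(a[:2])+[ox,oy]),a[2]) for a in P]+[(*(T@H(np.array(a[:2]))+[ox,oy]),a[2]) for a in S]+[(ox,oy,.04)]
    return np.array(P)
f=lambda x:(proj(p,model(x),o)-obs).ravel()
r=least_squares(f,[.667,.228,.3,.12],loss="soft_l1"); print(r.x.round(4),np.degrees(r.x[2]),f(r.x).reshape(-1,2).round(2))
# square fit: outer corner top, bottom; ends
ob=np.array([(360,80),(327,340),(278,338),(303,78)])/3.+[150,250]
def sq(x):
    ox,oy,y=x;T=np.array([[np.cos(y),-np.sin(y)],[np.sin(y),np.cos(y)]])
    return np.array([(*(T@np.array(a)+[ox,oy]),.016) for a in [(0,0),(0,-.13),(-.024,-.13),(-.024,0)]])
g=lambda x:(proj(p,sq(x),o)-ob).ravel()
s=least_squares(g,[.593,-.033,-.1]); print(s.x.round(4),np.degrees(s.x[2]),g(s.x).reshape(-1,2).round(2))
y=s.x[2];T=np.array([[np.cos(y),-np.sin(y)],[np.sin(y),np.cos(y)]]);print("grip",s.x[:2]+T@[-.055,-.055])
# jars via lid ellipse
hsv=cv2.cvtColor(p["color"],cv2.COLOR_RGB2HSV)
from scipy import ndimage
for (u,v) in [(366,196),(472,243)]:
    u,v=int(u/1.4),int(v/1.4); ref=p["color"][v-3:v+4,u-3:u+4].reshape(-1,3).mean(0)
    m=(np.abs(p["color"].astype(int)-ref).max(2)<14); L,n=ndimage.label(m); m=L==L[v,u]
    c,_=cv2.findContours(m.astype(np.uint8),cv2.RETR_EXTERNAL,cv2.CHAIN_APPROX_NONE); e=cv2.minEnclosingCircle(max(c,key=len)); print(e, atz(p,e[0],.095,o)[:2])
```

```text
[0.6678 0.2314 0.2818 0.135 ] 16.14612325736523 [[-0.35  0.34]
 [ 0.84 -0.49]
 [-0.2   2.12]
 [ 0.17  0.82]
 [-1.41 -0.81]
 [-0.12  0.42]
 [ 0.78 -0.95]]
[ 0.5926 -0.0371 -0.1155] -6.6155750542479606 [[-0.36  2.57]
 [ 0.73 -1.85]
 [-0.1  -2.81]
 [-0.21  1.28]]
grip [ 0.53163029 -0.08540622]
((260.5400085449219, 141.05999755859375), 23.199565887451172) [0.58858997 0.14156758]
((337.5172424316406, 173.8189697265625), 22.49317169189453) [0.65664193 0.11301599]
```

The crop confirms the aluminium L with the dark board. The frame origin is at about (0.668, 0.231) with yaw 16.1°, and the hinge is at 0.135. Before moving I'll fit the crate and check the jars.

Run:
```python
from h import *; import pickle
p=cams.camera("scene"); q=cams.camera("side"); pickle.dump((p,q),open("ss.pkl","wb"))
save(p,"cr1",(150,230,280,340),5); save(q,"cr2",(240,240,360,320),5)
```

```text
(no output)
```

View pics/cr1.png

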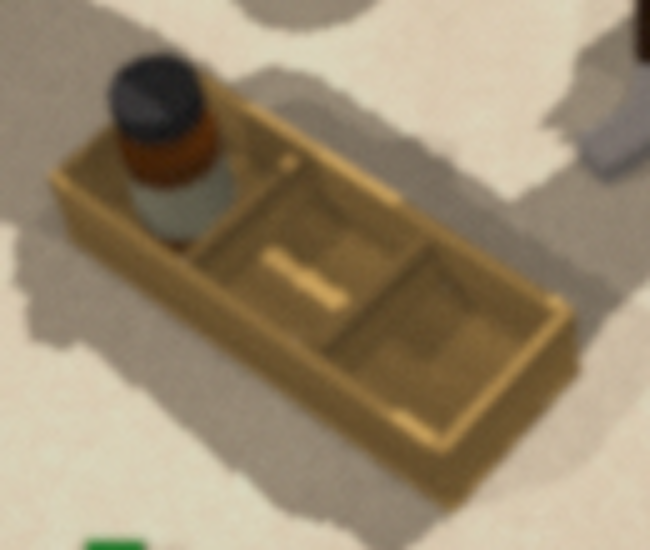

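View pics/cr2.png

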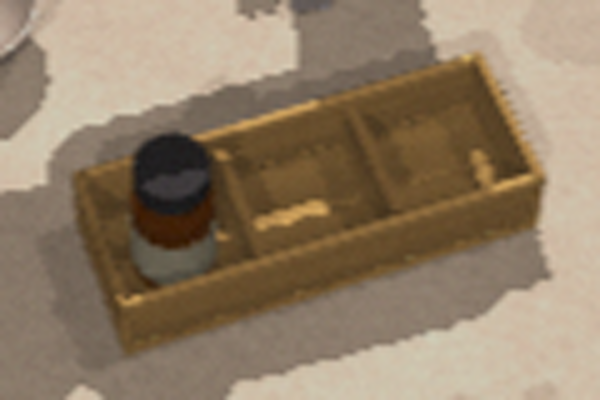

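```bash
python3 - <<'E'
from h import *; import pickle
from scipy.optimize import least_squares
p,q=pickle.load(open("ss.pkl","rb"))
L,Wd=.117,.043
A=[((-L,-Wd,.05),(52,178)),((L,-Wd,.05),(447,452)),((L,Wd,.05),(577,312)),((L,-Wd,0),(455,510)),((L,Wd,0),(577,372))]
B=[((-L,Wd,.05),(75,178)),((L,Wd,.05),(482,57)),((L,-Wd,.05),(545,180)),((-L,-Wd,.05),(117,303)),((-L,-Wd,0),(127,353)),((L,-Wd,0),(540,228))]
def fit(sets):
    def f(x):
        c,s=np.cos(x[2]),np.sin(x[2]);out=[]
        for cam,S,off in sets:
            P=np.array([(c*a[0]-s*a[1]+x[0],s*a[0]+c*a[1]+x[1],a[2]) for a,_ in S])
            out.append((proj(cam,P)-(np.array([u for _,u in S])/5+off)).ravel())
        return np.concatenate(out)
    r=least_squares(f,[.53,-.3,.07]); print(r.x.round(4),np.abs(r.fun).max().round(2)); return r.x
fit([(p,A,[150,230])]);fit([(q,B,[240,240])]);x=fit([(p,A,[150,230]),(q,B,[240,240])])
for d in(0,.076): print(x[:2]+d*np.array([np.cos(x[2]),np.sin(x[2])]))
E
cat > to.py <<'E'
# to.py x y z : world target of GRASP POINT, jaw angle deg -> tool offset and spin
from h import *; import sys
x,y,z,j=map(float,sys.argv[1:5])
o=ctrl.get_obs();w=o["eef_rot"];M=R.from_quat([w[1],w[2],w[3],w[0]]).as_matrix()
t=np.array([x,y,z+ctrl.grip_point_offset]);print("t",o["time_s"],"offset",(M.T@(t-o["eef_pos"])).round(4))
cur=np.degrees(np.arctan2(M[1,1],M[0,1]));print("jaw now",cur,"spin",-(j-cur), "F",np.round(o["wrist_force"],1),"open",o["opening"], "grasp",(np.array(o["eef_pos"])+M[:,2]*ctrl.grip_point_offset).round(4))
E
python3 to.py 0.6566 0.113 0.125 45; python3 to.py 0.6566 0.113 0.072 45
```

```text
[ 0.5289 -0.3007  0.1265] 1.4
[ 0.5279 -0.3064  0.118 ] 1.55
[ 0.5286 -0.303   0.1298] 2.55
[ 0.52863934 -0.30299523]
[ 0.60399988 -0.29315709]
t 3.3 offset [0.0236 0.0516 0.1251]
jaw now -0.04894345250328616 spin -45.04894345250329 F [ 0.2 -0.3 -0.1] open 1.0020958086077858 grasp [0.605  0.0894 0.2501]
t 3.3 offset [0.0236 0.0516 0.1781]
jaw now -0.04894345250328616 spin -45.04894345250329 F [ 0.2 -0.3 -0.1] open 1.0020958086077858 grasp [0.605  0.0894 0.2501]
```

```bash
python3 -m handwheel '[{"offset":[0.024,0.052,0.05],"spin":-10,"grip":1},{"offset":[0.024,0.052,0.08],"spin":-20,"grip":1},{"offset":[0.024,0.052,0.1],"spin":-30,"grip":1},{"offset":[0.024,0.052,0.11],"spin":-40,"grip":1},{"offset":[0.024,0.052,0.12],"spin":-45,"grip":1},{"offset":[0.024,0.052,0.12],"spin":-45,"grip":1},{"offset":[0.024,0.052,0.12],"spin":-45,"grip":1}]'
python3 to.py 0.6566 0.113 0.07 45
python3 look.py w2
```

```text
time_s: 4.18
eef_pos: [0.6572, 0.1139, 0.2852]
eef_rot: [0.0, 0.384, 0.924, 0.0]
wrist_force: [1.1, -0.0, -0.7]
opening: 0.997
t 4.175 offset [-0.0002 -0.0011  0.0605]
jaw now 44.891249175285296 spin -0.10875082471470421 F [ 1.1 -0.  -0.7] open 0.9973658250722054 grasp [0.6573 0.1139 0.1305]
4.175 [0.65720653 0.11388619 0.28519658] [2.97393692e-04 3.83560076e-01 9.23515873e-01 1.11624265e-04]
```

View pics/w2.png

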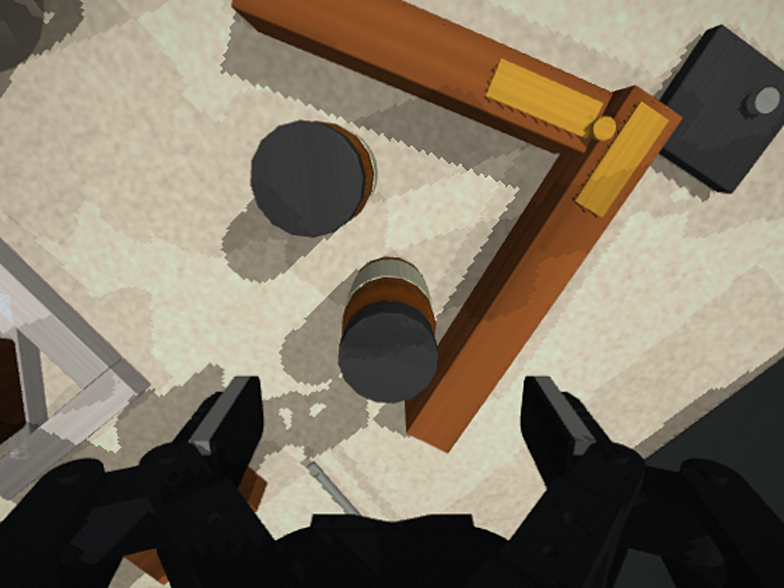

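The jar A lid at (388,352) is centred between the pads, so I'll descend and grip.

```bash
python3 -m handwheel '[{"offset":[0,-0.001,0.03],"spin":0,"grip":1},{"offset":[0,-0.001,0.06],"spin":0,"grip":1},{"offset":[0,-0.001,0.06],"spin":0,"grip":1},{"offset":[0,-0.001,0.06],"spin":0,"grip":0.3},{"offset":[0,-0.001,0.06],"spin":0,"grip":0},{"offset":[0,-0.001,0.06],"spin":0,"grip":0},{"offset":[0,-0.001,0.06],"spin":0,"grip":0},{"offset":[0,-0.001,0.06],"spin":0,"grip":0}]'
python3 to.py 0.604 -0.293 0.17 45
```

```text
time_s: 5.22
eef_pos: [0.6571, 0.1132, 0.227]
eef_rot: [0.002, 0.383, 0.924, 0.0]
wrist_force: [-1.6, -0.0, 6.5]
opening: 0.479
t 5.225 offset [-0.2499 -0.3246 -0.0978]
jaw now 44.99798884712377 spin -0.00201115287622855 F [-1.6 -0.   6.5] open 0.4787457387275464 grasp [0.6576 0.1132 0.0723]
```

```bash
python3 -m handwheel '[{"offset":[0,0,-0.04],"spin":0,"grip":0},{"offset":[0,0,-0.08],"spin":0,"grip":0},{"offset":[-0.02,-0.03,-0.1],"spin":0,"grip":0},{"offset":[-0.05,-0.065,-0.1],"spin":0,"grip":0},{"offset":[-0.08,-0.104,-0.1],"spin":0,"grip":0},{"offset":[-0.11,-0.143,-0.1],"spin":0,"grip":0},{"offset":[-0.14,-0.182,-0.1],"spin":0,"grip":0},{"offset":[-0.17,-0.221,-0.1],"spin":0,"grip":0},{"offset":[-0.2,-0.26,-0.1],"spin":0,"grip":0},{"offset":[-0.23,-0.299,-0.1],"spin":0,"grip":0},{"offset":[-0.25,-0.325,-0.1],"spin":0,"grip":0},{"offset":[-0.25,-0.325,-0.1],"spin":0,"grip":0},{"offset":[-0.25,-0.325,-0.1],"spin":0,"grip":0}]'
python3 look.py w3 crate_cell0:0.006; python3 to.py 0.604 -0.293 0.085 45
python3 - <<'E'
from h import *
save(cams.camera("scene"),"s3",(100,130,380,350),2.8)
E
```

```text
time_s: 6.85
eef_pos: [0.6033, -0.2928, 0.3248]
eef_rot: [-0.0, 0.383, 0.924, 0.0]
wrist_force: [-0.4, 0.1, -1.1]
opening: 0.485
6.85 [ 0.60325567 -0.29279566  0.32484016] [-7.33401287e-05  3.82761151e-01  9.23847297e-01  2.61996762e-04]
crate_cell0 [280.  196.6] 0.8 [ 0.6038 -0.2926]
crate_cell0 [212.8 143.7] 0.62 [ 0.5267 -0.3005]
crate_cell0 [281.3 264.8] 0.35 [ 0.6549 -0.3418]
t 6.95 offset [-0.0011 -0.0004  0.0851]
jaw now 45.074886276662966 spin 0.07488627666296566 F [-0.6  0.2 -1.6] open 0.48094562708542765 grasp [ 0.6035 -0.292   0.1701]
```

View pics/w3.png

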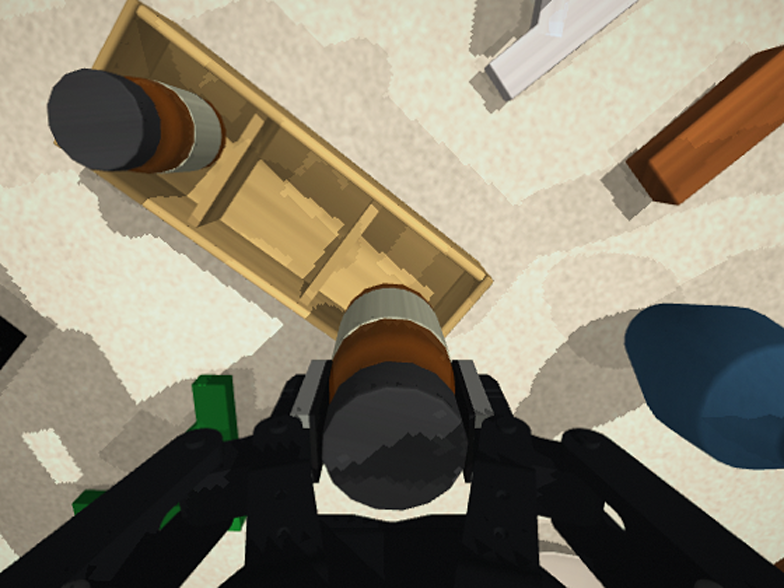

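View pics/s3.png

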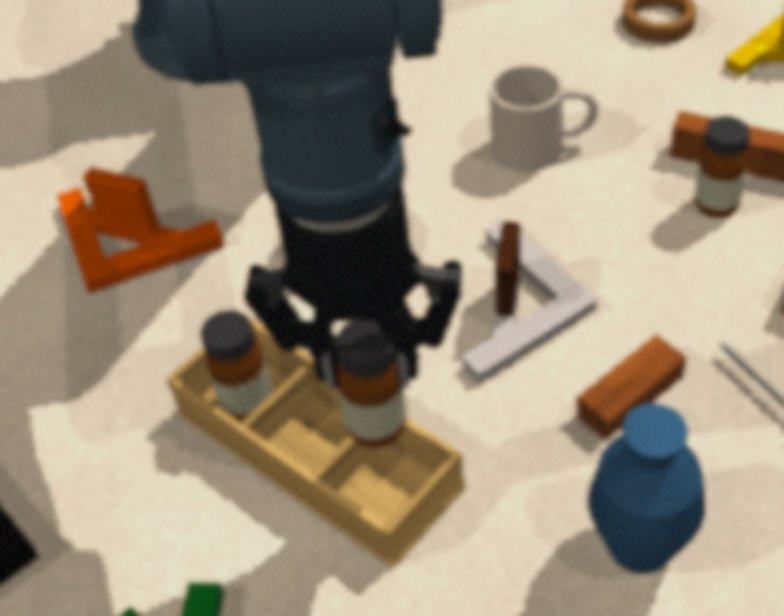

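The jar is held upright at (393,440). The landmark for the last cell agrees with my fit to within 1 mm, so I'll lower it.

```bash
python3 -m handwheel '[{"offset":[-0.001,0,0.03],"spin":0,"grip":0},{"offset":[-0.001,0,0.06],"spin":0,"grip":0},{"offset":[-0.001,0,0.08],"spin":0,"grip":0},{"offset":[-0.001,0,0.088],"spin":0,"grip":0},{"offset":[-0.001,0,0.091],"spin":0,"grip":0},{"offset":[-0.001,0,0.091],"spin":0,"grip":0}]'
python3 to.py 0.604 -0.293 0.078 45
```

```text
time_s: 7.75
eef_pos: [0.6044, -0.2942, 0.2346]
eef_rot: [0.001, 0.383, 0.924, -0.0]
wrist_force: [0.4, 0.4, -0.8]
opening: 0.48
t 7.75 offset [0.0011 0.0006 0.0019]
jaw now 45.00629434491889 spin 0.006294344918892136 F [ 0.4  0.4 -0.8] open 0.4799113126953362 grasp [ 0.6045 -0.2943  0.0799]
```

```bash
python3 -m handwheel '[{"offset":[0,0,0.002],"spin":0,"grip":0},{"offset":[0,0,0.002],"spin":0,"grip":0},{"offset":[0,0,0.002],"spin":0,"grip":0.6},{"offset":[0,0,0.002],"spin":0,"grip":1},{"offset":[0,0,0.002],"spin":0,"grip":1},{"offset":[0,0,0.002],"spin":0,"grip":1},{"offset":[0,0,-0.05],"spin":0,"grip":1},{"offset":[0,0,-0.1],"spin":0,"grip":1},{"offset":[0,0,-0.1],"spin":0,"grip":1}]'
python3 to.py 0.5888 0.142 0.13 45; python3 look.py w4
```

```text
time_s: 8.88
eef_pos: [0.6054, -0.2949, 0.3398]
eef_rot: [0.005, 0.383, 0.924, -0.001]
wrist_force: [0.4, -1.0, 0.2]
opening: 0.999
t 8.875 offset [0.3212 0.2971 0.0523]
jaw now 45.0086367974007 spin 0.00863679740069756 F [ 0.4 -1.   0.2] open 0.9993071720549804 grasp [ 0.6067 -0.2959  0.1851]
8.875 [ 0.60543791 -0.29492611  0.33978823] [ 0.00500244  0.38261254  0.92389458 -0.00119436]
```

View pics/w4.png

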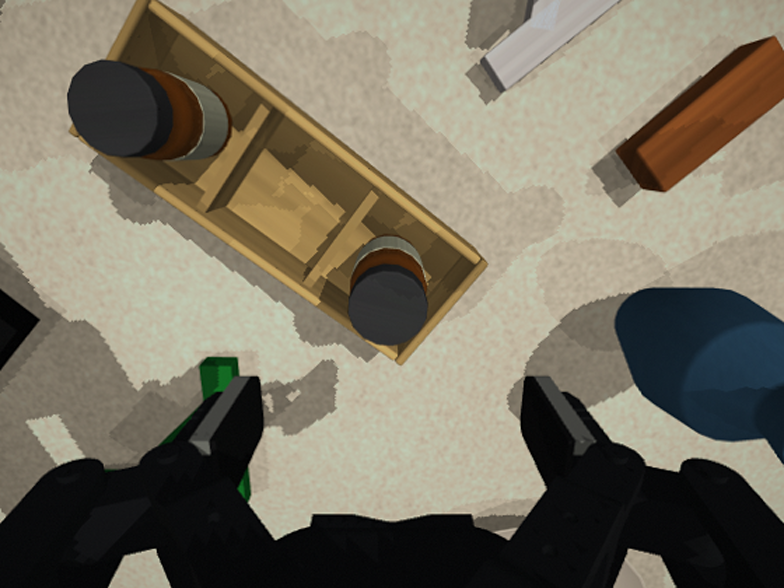

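Jar A stands upright in the last cell, lid at (388,305). Next is jar B.

```bash
python3 -m handwheel '[{"offset":[0.04,0.037,0],"spin":0,"grip":1},{"offset":[0.08,0.074,0],"spin":0,"grip":1},{"offset":[0.12,0.111,0],"spin":0,"grip":1},{"offset":[0.16,0.148,0],"spin":0,"grip":1},{"offset":[0.2,0.185,0],"spin":0,"grip":1},{"offset":[0.24,0.222,0],"spin":0,"grip":1},{"offset":[0.28,0.26,0.02],"spin":0,"grip":1},{"offset":[0.31,0.288,0.03],"spin":0,"grip":1},{"offset":[0.322,0.298,0.04],"spin":0,"grip":1},{"offset":[0.322,0.298,0.05],"spin":0,"grip":1},{"offset":[0.322,0.298,0.05],"spin":0,"grip":1}]'
python3 to.py 0.5888 0.142 0.07 45; python3 look.py w5
python3 - <<'E'
from h import *; import pickle
from scipy import ndimage
p,o=pickle.load(open("w5.pkl","rb"))
for (u,v) in [(388,352)]:
    u,v=int(u/1.4),int(v/1.4); ref=p["color"][v-3:v+4,u-3:u+4].reshape(-1,3).mean(0)
    m=(np.abs(p["color"].astype(int)-ref).max(2)<14); L,n=ndimage.label(m); m=L==L[v,u]
    c,_=cv2.findContours(m.astype(np.uint8),cv2.RETR_EXTERNAL,cv2.CHAIN_APPROX_NONE); e=cv2.minEnclosingCircle(max(c,key=len)); print(e, atz(p,e[0],.095,o)[:2])
E
```

```text
time_s: 10.3
eef_pos: [0.5867, 0.1431, 0.2822]
eef_rot: [-0.001, 0.383, 0.924, -0.001]
wrist_force: [-0.6, -0.5, 0.4]
opening: 0.998
t 10.3 offset [-0.0023  0.0008  0.0575]
jaw now 44.937172551418016 spin -0.06282744858198441 F [-0.6 -0.5  0.4] open 0.9984185098263123 grasp [0.5863 0.143  0.1275]
10.3 [0.58672608 0.143133   0.28216123] [-1.10186358e-03  3.83190323e-01  9.23668423e-01 -7.79318326e-04]
((279.6810302734375, 258.81365966796875), 36.21343994140625) [0.58671001 0.14257343]
```

View pics/w5.png

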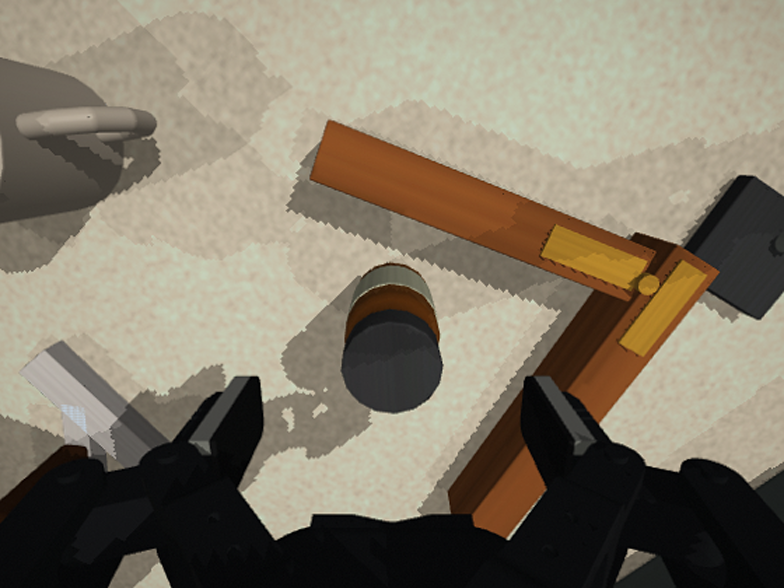

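The jar B lid at (392,362) is centred, so I'll descend and grip.

```bash
python3 -m handwheel '[{"offset":[0,0,0.03],"spin":0,"grip":1},{"offset":[0,0,0.056],"spin":0,"grip":1},{"offset":[0,0,0.056],"spin":0,"grip":1},{"offset":[0,0,0.056],"spin":0,"grip":0.3},{"offset":[0,0,0.056],"spin":0,"grip":0},{"offset":[0,0,0.056],"spin":0,"grip":0},{"offset":[0,0,0.056],"spin":0,"grip":0},{"offset":[0,0,0.056],"spin":0,"grip":0}]'
python3 to.py 0.5286 -0.302 0.17 45
```

```text
time_s: 11.35
eef_pos: [0.5877, 0.1443, 0.2297]
eef_rot: [0.001, 0.383, 0.924, 0.0]
wrist_force: [-2.1, -1.7, 7.9]
opening: 0.479
t 11.35 offset [-0.2739 -0.3573 -0.095 ]
jaw now 45.01070796479444 spin 0.010707964794441693 F [-2.1 -1.7  7.9] open 0.4792158907008411 grasp [0.5881 0.1442 0.075 ]
```

```bash
python3 -m handwheel '[{"offset":[0,0,-0.04],"spin":0,"grip":0},{"offset":[0,0,-0.08],"spin":0,"grip":0},{"offset":[-0.02,-0.027,-0.105],"spin":0,"grip":0},{"offset":[-0.05,-0.065,-0.11],"spin":0,"grip":0},{"offset":[-0.08,-0.104,-0.11],"spin":0,"grip":0},{"offset":[-0.11,-0.143,-0.11],"spin":0,"grip":0},{"offset":[-0.14,-0.182,-0.11],"spin":0,"grip":0},{"offset":[-0.17,-0.221,-0.11],"spin":0,"grip":0},{"offset":[-0.2,-0.26,-0.11],"spin":0,"grip":0},{"offset":[-0.23,-0.299,-0.11],"spin":0,"grip":0},{"offset":[-0.26,-0.339,-0.1],"spin":0,"grip":0},{"offset":[-0.274,-0.357,-0.1],"spin":0,"grip":0},{"offset":[-0.274,-0.357,-0.1],"spin":0,"grip":0},{"offset":[-0.274,-0.357,-0.1],"spin":0,"grip":0}]'
python3 look.py w6 crate_cell0:0.006; python3 to.py 0.5286 -0.302 0.083 45
```

```text
time_s: 13.1
eef_pos: [0.5286, -0.3007, 0.3279]
eef_rot: [-0.0, 0.382, 0.924, 0.0]
wrist_force: [0.4, -0.6, -1.0]
opening: 0.483
13.1 [ 0.52856957 -0.30071411  0.32792226] [-6.42532847e-05  3.82326955e-01  9.24027055e-01  3.12921945e-04]
crate_cell0 [279.7 195.3] 0.56 [ 0.5286 -0.3003]
t 13.2 offset [-0.0011 -0.0013  0.0902]
jaw now 45.099726009539864 spin 0.09972600953986444 F [ 0.5  0.2 -1. ] open 0.4773682670921395 grasp [ 0.5288 -0.3003  0.1732]
```

View pics/w6.png

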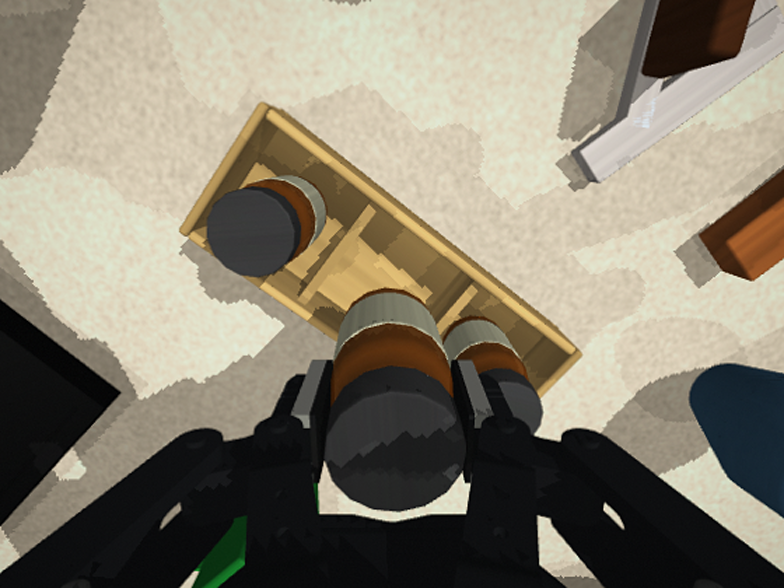

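```bash
python3 -m handwheel '[{"offset":[-0.001,-0.001,0.03],"spin":0,"grip":0},{"offset":[-0.001,-0.001,0.06],"spin":0,"grip":0},{"offset":[-0.001,-0.001,0.08],"spin":0,"grip":0},{"offset":[-0.001,-0.001,0.088],"spin":0,"grip":0},{"offset":[-0.001,-0.001,0.09],"spin":0,"grip":0},{"offset":[-0.001,-0.001,0.09],"spin":0,"grip":0}]'
python3 to.py 0.5286 -0.302 0.081 45
```

```text
time_s: 13.95
eef_pos: [0.5287, -0.3034, 0.2386]
eef_rot: [0.001, 0.383, 0.924, -0.0]
wrist_force: [-1.1, 0.4, -2.0]
opening: 0.483
t 13.95 offset [0.0011 0.0009 0.0029]
jaw now 45.008090087239225 spin 0.008090087239224886 F [-1.1  0.4 -2. ] open 0.4831801447565763 grasp [ 0.5289 -0.3036  0.0839]
```

```bash
python3 -m handwheel '[{"offset":[0,0,0.002],"spin":0,"grip":0},{"offset":[0,0,0.004],"spin":0,"grip":0},{"offset":[0,0,0.004],"spin":0,"grip":0},{"offset":[0,0,0.004],"spin":0,"grip":0.6},{"offset":[0,0,0.004],"spin":0,"grip":0.8},{"offset":[0,0,0.004],"spin":0,"grip":0.8},{"offset":[0,0,0.004],"spin":0,"grip":0.8},{"offset":[0,0,-0.05],"spin":0,"grip":0.8},{"offset":[0,0,-0.1],"spin":0,"grip":0.8},{"offset":[0,0,-0.12],"spin":0,"grip":0.8},{"offset":[0,0,-0.12],"spin":0,"grip":0.8}]'
python3 to.py 0.5316 -0.0854 0.18 38.4; python3 look.py w7
```

```text
time_s: 15.32
eef_pos: [0.5286, -0.3034, 0.3591]
eef_rot: [0.001, 0.383, 0.924, -0.001]
wrist_force: [1.0, -0.1, -1.3]
opening: 0.797
t 15.325 offset [0.1521 0.1563 0.0239]
jaw now 45.00305819803415 spin 6.603058198034148 F [ 1.  -0.1 -1.3] open 0.7966505981190936 grasp [ 0.5289 -0.3037  0.2044]
15.325 [ 0.52858666 -0.30338613  0.35906231] [ 1.43165783e-03  3.82658442e-01  9.23888634e-01 -5.09630101e-04]
```

View pics/w7.png

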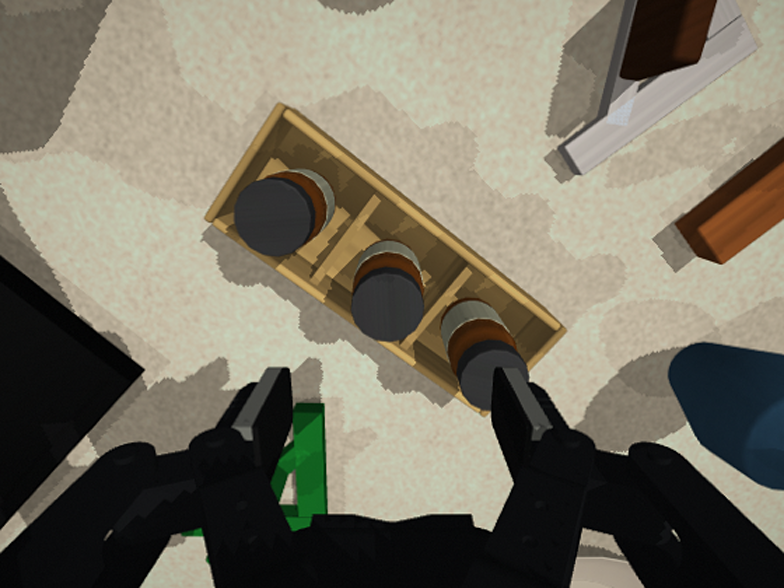

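All three jars stand upright in their own cells, with lids at (275,215), (388,300) and (490,375). Next I'll look at the square from above.

```bash
python3 -m handwheel '[{"offset":[0.02,0.05,0],"spin":3,"grip":1},{"offset":[0.05,0.1,0],"spin":6.6,"grip":1},{"offset":[0.08,0.156,0],"spin":6.6,"grip":1},{"offset":[0.08,0.156,0],"spin":6.6,"grip":1},{"offset":[0.08,0.156,0],"spin":6.6,"grip":1}]'
python3 look.py w8 square_corner:0 square_grip:0.052
```

```text
time_s: 16.0
eef_pos: [0.5816, -0.136, 0.3555]
eef_rot: [-0.002, 0.435, 0.901, -0.0]
wrist_force: [-0.5, 0.2, -0.2]
opening: 0.996
16.0 [ 0.58162915 -0.13600558  0.35551287] [-1.69938425e-03  4.34720084e-01  9.00563979e-01 -2.83489152e-04]
square_corner [356.3 120.4] 0.85 [ 0.5977 -0.0354]
square_grip [268.1 121.6] 0.77 [ 0.5308 -0.0883]
```

View pics/w8.png

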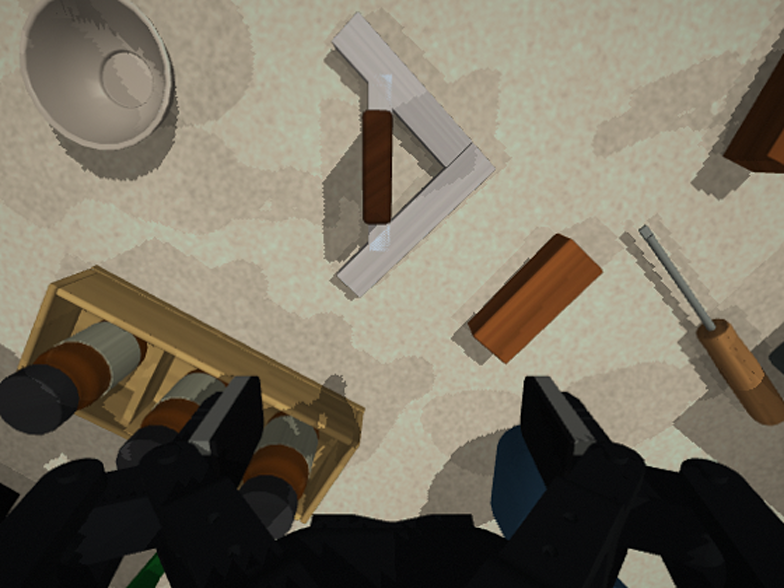

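```bash
python3 - <<'E'
from h import *; import pickle
from scipy.optimize import least_squares
p,o=pickle.load(open("w8.pkl","rb"))
b=.008*np.sqrt(.5); l=.030*np.sqrt(.5)
M=[(0,0,.016),(-.13,0,.016),(-.13,-.024,.016),(0,-.13,.016),(-.024,-.13,.016),
 (-.055-l+b-0,-.055+l+b,.076),(-.055+l+b,-.055-l+b,.076),(-.055-l-b,-.055+l-b,.076),(-.055+l-b,-.055-l-b,.076)]
ob=np.array([(494,168),(358,12),(332,42),(358,297),(333,277),(391,110),(391,222),(364,110),(364,222)])/1.4
def f(x):
    c,s=np.cos(x[2]),np.sin(x[2])
    return (proj(p,np.array([(c*a-s*d+x[0],s*a+c*d+x[1],z) for a,d,z in M]),o)-ob).ravel()
r=least_squares(f,[.593,-.035,-.11]);print(r.x.round(4),np.degrees(r.x[2]),r.fun.reshape(-1,2).round(1))
c,s=np.cos(r.x[2]),np.sin(r.x[2]);print("grip",r.x[0]+c*-.055+s*.055,r.x[1]-s*.055-c*.055,"jaw",45+np.degrees(r.x[2]))
E
python3 to.py 0.531 -0.087 0.13 39
```

```text
[ 0.5931 -0.039  -0.1325] -7.590488321777927 [[ 1.1  0.8]
 [ 0.2 -1. ]
 [-0.7 -0.7]
 [ 0.7  0.1]
 [ 1.6 -2. ]
 [ 1.1 -0.2]
 [-0.4  1.9]
 [-1.5 -0.6]
 [-1.5  1.5]]
grip 0.531278822982873 -0.08626164612706383 jaw 37.409511678222074
t 16.15 offset [ 0.071  -0.0083  0.0721]
jaw now 38.29667147077569 spin -0.7033285292243079 F [-0.5  0.2  0.8] open 0.9974161782966906 grasp [ 0.5814 -0.1376  0.2021]
```

```bash
python3 -m handwheel '[{"offset":[0.04,-0.005,0.04],"spin":1,"grip":1},{"offset":[0.071,-0.008,0.07],"spin":1,"grip":1},{"offset":[0.071,-0.008,0.08],"spin":1,"grip":1},{"offset":[0.071,-0.008,0.08],"spin":1,"grip":1}]'
python3 to.py 0.5313 -0.0863 0.05 37.4; python3 look.py w9
```

```text
time_s: 16.65
eef_pos: [0.5319, -0.0868, 0.2775]
eef_rot: [0.0, 0.444, 0.896, -0.0]
wrist_force: [0.3, 0.4, -0.1]
opening: 0.999
t 16.65 offset [ 0.0008 -0.0002  0.0728]
jaw now 37.32263529347981 spin -0.07736470652018568 F [ 0.3  0.4 -0.1] open 0.998686809726561 grasp [ 0.5319 -0.0869  0.1228]
16.65 [ 0.53192823 -0.08682476  0.27752568] [ 7.15887615e-06  4.43676332e-01  8.96187091e-01 -1.05577800e-04]
```

View pics/w9.png

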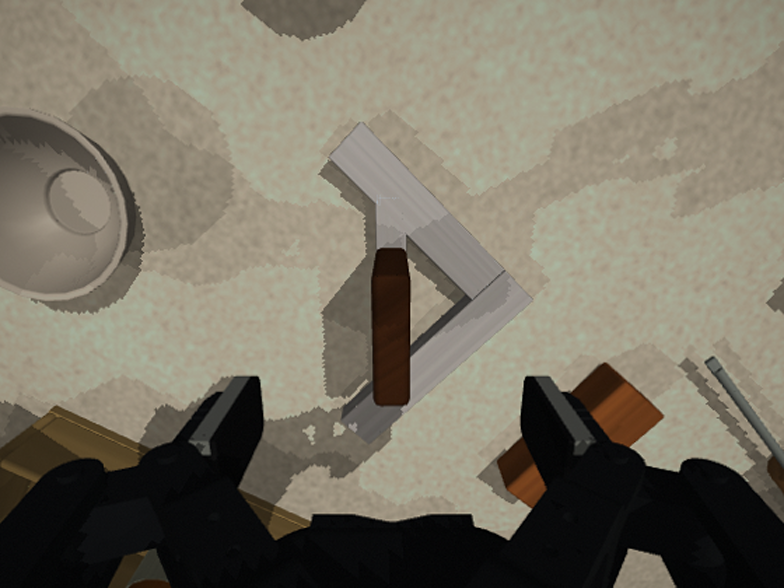

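The dark board at (391,330) is centred between the fingers and parallel to the pads. I'll descend and grip.

```bash
python3 -m handwheel '[{"offset":[0.001,0,0.04],"spin":0,"grip":1},{"offset":[0.001,0,0.073],"spin":0,"grip":1},{"offset":[0.001,0,0.073],"spin":0,"grip":1},{"offset":[0.001,0,0.073],"spin":0,"grip":0.4},{"offset":[0.001,0,0.073],"spin":0,"grip":0},{"offset":[0.001,0,0.073],"spin":0,"grip":0},{"offset":[0.001,0,0.073],"spin":0,"grip":0},{"offset":[0.001,0,0.073],"spin":0,"grip":0},{"offset":[0.001,0,0.073],"spin":0,"grip":0}]'
python3 to.py 0.5313 -0.0863 0.05 37.4
```

```text
time_s: 17.82
eef_pos: [0.5315, -0.085, 0.2056]
eef_rot: [0.001, 0.443, 0.897, -0.0]
wrist_force: [-1.7, -0.2, 5.4]
opening: 0.177
t 17.825 offset [-0.001  -0.0009  0.0009]
jaw now 37.409478924745024 spin 0.009478924745025097 F [-1.7 -0.2  5.4] open 0.17745772970208343 grasp [ 0.5316 -0.0851  0.0509]
```

```bash
python3 to.py 0.612 0.112 0.13 61.15
```

```text
t 17.825 offset [ 0.1074  0.1837 -0.0792]
jaw now 37.409478924745024 spin -23.740521075254975 F [-1.7 -0.2  5.4] open 0.17745772970208343 grasp [ 0.5316 -0.0851  0.0509]
```

```bash
python3 -m handwheel '[{"offset":[0,0,-0.03],"spin":0,"grip":0},{"offset":[0,0,-0.06],"spin":0,"grip":0},{"offset":[0.02,0.03,-0.08],"spin":-4,"grip":0},{"offset":[0.04,0.065,-0.08],"spin":-8,"grip":0},{"offset":[0.06,0.1,-0.08],"spin":-13,"grip":0},{"offset":[0.08,0.135,-0.08],"spin":-18,"grip":0},{"offset":[0.1,0.17,-0.08],"spin":-23,"grip":0},{"offset":[0.107,0.184,-0.08],"spin":-23.7,"grip":0},{"offset":[0.107,0.184,-0.08],"spin":-23.7,"grip":0},{"offset":[0.107,0.184,-0.08],"spin":-23.7,"grip":0}]'
python3 to.py 0.612 0.112 0.13 61.15; python3 look.py w10
```

```text
time_s: 19.08
eef_pos: [0.6118, 0.111, 0.2841]
eef_rot: [-0.001, 0.25, 0.968, -0.0]
wrist_force: [0.9, 0.3, -4.5]
opening: 0.176
t 19.075 offset [ 0.0003  0.001  -0.0006]
jaw now 61.02439343943083 spin -0.1256065605691674 F [ 0.9  0.3 -4.5] open 0.1762720345961053 grasp [0.6116 0.1109 0.1294]
19.075 [0.61179852 0.11095941 0.28413655] [-6.38502340e-04  2.50174116e-01  9.68200559e-01 -4.26938595e-04]
```

View pics/w10.png

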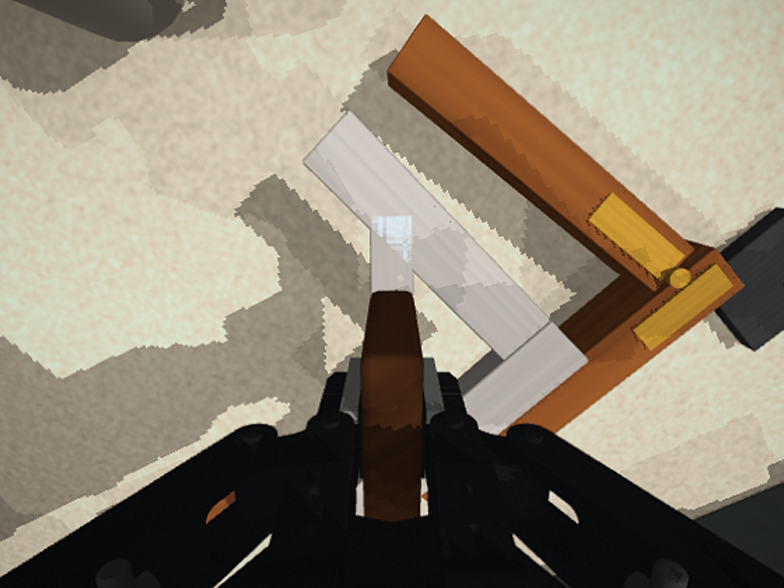

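Run:
```python
from h import *; import pickle
from scipy.optimize import least_squares
ld=lambda n:pickle.load(open(n+".pkl","rb"))
D=[("wrist1",[((0,-.17,.04),0,(160+660/3,614/3)),((.028,-.17,.04),0,(160+732/3,596/3)),((-.17,0,.04),1,(160+83/3,343/3)),((-.17,.028,.04),1,(160+47/3,267/3)),((0,0,.04),0,(160+555/3,122/3))]),
("w2",[((0,-.17,.04),0,(406/1.4,432/1.4)),((.028,-.17,.04),0,(450/1.4,452/1.4)),((0,0,.04),0,(588/1.4,152/1.4))]),
("w5",[((-.17,0,.04),1,(310/1.4,180/1.4)),((-.17,.028,.04),1,(329/1.4,121/1.4)),((0,0,.04),0,(631/1.4,300/1.4))]),
("w10",[((-.17,0,.04),1,(388/1.4,74/1.4)),((-.17,.028,.04),1,(427/1.4,15/1.4)),((0,0,.04),0,(657/1.4,290/1.4))])]
P={n:ld(n) for n,_ in D}
def f(x):
    out=[]
    for n,S in D:
        X=[]
        for a,k,_ in S:
            t=x[2]+k*x[3]; c,s=np.cos(t),np.sin(t); X.append((c*a[0]-s*a[1]+x[0],s*a[0]+c*a[1]+x[1],a[2]))
        out.append((proj(P[n][0],np.array(X),P[n][1])-np.array([u for _,_,u in S])).ravel())
    return np.concatenate(out)
r=least_squares(f,[.667,.231,.28,.135],loss="soft_l1");F=r.x;print("frame",F.round(4),np.degrees(F[2]));print(f(F).reshape(-1,2).round(1).tolist())
p,o=P["w10"]
M=[(0,0,.016),(-.13,0,.016),(-.13,-.024,.016),(-.024,-.024,.016),(-.024,0,.016)]
ob=np.array([(587,361),(349,111),(303,161),(506,359),(549,321)])/1.4
def g(x):
    c,s=np.cos(x[2]),np.sin(x[2]); return (proj(p,np.array([(c*a-s*d+x[0],s*a+c*d+x[1],z+x[3]) for a,d,z in M]),o)-ob).ravel()
r=least_squares(g,[.65,.17,.28,.08]);S=r.x;print("square",S.round(4),np.degrees(S[2]),r.fun.round(1))
c,s=np.cos(F[2]),np.sin(F[2]);d=S[:2]-F[:2];print("corner in frame",c*d[0]+s*d[1],-s*d[0]+c*d[1])
c,s=np.cos(S[2]),np.sin(S[2]);print("grip pt",S[0]+c*-.055+s*.055,S[1]-s*.055-c*.055)
```

```text
frame [0.6678 0.233  0.2761 0.1508] 15.82005168818753
[[-1.1, -0.9], [0.2, -1.6], [0.9, 0.7], [-1.0, -0.8], [0.9, -2.9], [0.8, -0.5], [-0.3, -0.3], [0.3, 1.9], [-0.1, 0.1], [-0.2, -0.9], [0.6, 1.5], [-1.2, -0.8], [-1.1, -0.1], [-0.7, 2.6]]
square [0.6502 0.1786 0.2791 0.0784] 15.990034984900609 [ 0.8 -0.6  0.9 -0.8 -0.3  1.2 -2.3  0.9  0.8 -0.7]
corner in frame -0.031806737551886365 -0.047542498689436025
grip pt 0.612428883921819 0.11055022635836186
```

```bash
python3 -m handwheel '[{"offset":[0,0,0.03],"spin":0,"grip":0},{"offset":[0,0,0.06],"spin":0,"grip":0},{"offset":[0,0,0.073],"spin":0,"grip":0},{"offset":[0,0,0.076],"spin":0,"grip":0},{"offset":[0,0,0.078],"spin":0,"grip":0},{"offset":[0,0,0.078],"spin":0,"grip":0},{"offset":[0,0,0.078],"spin":0,"grip":0}]'
python3 to.py 0.612 0.112 0.05 61
```

```text
time_s: 20.0
eef_pos: [0.6126, 0.112, 0.2076]
eef_rot: [0.001, 0.25, 0.968, 0.0]
wrist_force: [0.3, 0.2, -4.4]
opening: 0.178
t 20.0 offset [ 0.0006 -0.0003  0.0029]
jaw now 61.10304197048596 spin 0.10304197048596109 F [ 0.3  0.2 -4.4] open 0.17750634047693684 grasp [0.6128 0.112  0.0529]
```

```bash
python3 -m handwheel '[{"offset":[0,0,0.001],"spin":0,"grip":0},{"offset":[0,0,0.002],"spin":0,"grip":0},{"offset":[0,0,0.003],"spin":0,"grip":0},{"offset":[0,0,0.003],"spin":0,"grip":0}]'
python3 to.py 0.612 0.112 0.05 61
```

```text
time_s: 20.5
eef_pos: [0.6125, 0.112, 0.2056]
eef_rot: [0.0, 0.249, 0.968, -0.0]
wrist_force: [-5.8, -1.0, 10.5]
opening: 0.175
t 20.5 offset [ 0.0004 -0.0002  0.0009]
jaw now 61.11736835374634 spin 0.11736835374634325 F [-5.8 -1.  10.5] open 0.17488932376432964 grasp [0.6125 0.112  0.0509]
```

```bash
python3 -m handwheel '[{"offset":[0.003,0.01,-0.001],"spin":0,"grip":0},{"offset":[0.006,0.02,-0.001],"spin":0,"grip":0},{"offset":[0.009,0.03,-0.001],"spin":0,"grip":0},{"offset":[0.01,0.038,-0.001],"spin":0,"grip":0},{"offset":[0.0105,0.045,-0.001],"spin":0,"grip":0},{"offset":[0.0105,0.045,-0.001],"spin":0,"grip":0}]'
python3 to.py 0.6303 0.1645 0.05 61; python3 look.py w11
```

```text
time_s: 21.25
eef_pos: [0.6257, 0.157, 0.2056]
eef_rot: [0.001, 0.249, 0.969, -0.0]
wrist_force: [0.3, -4.2, 5.6]
opening: 0.183
t 21.25 offset [-0.0004  0.0088  0.0009]
jaw now 61.18070776503855 spin 0.18070776503854802 F [ 0.3 -4.2  5.6] open 0.18339450498693305 grasp [0.6261 0.1569 0.0509]
21.25 [0.62572232 0.15698083 0.20563131] [ 1.18282494e-03  2.48853054e-01  9.68540529e-01 -4.83530213e-05]
```

View pics/w11.png

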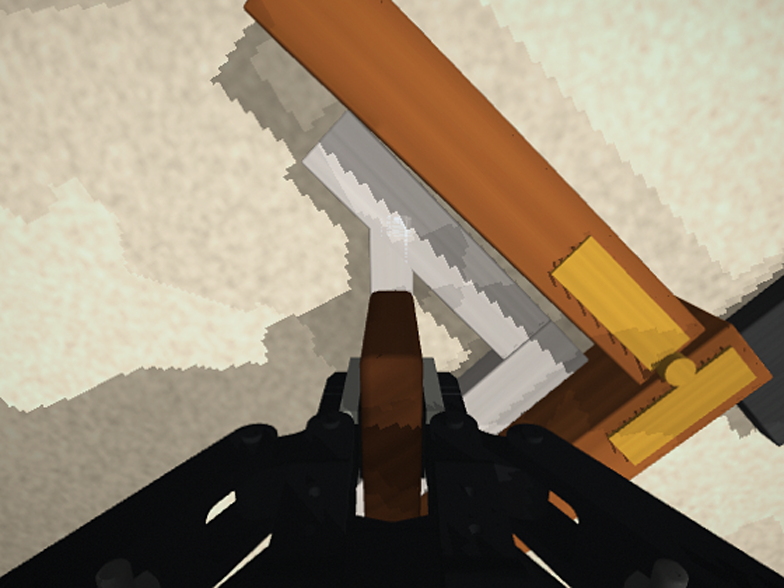

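The square lies flat and its leg end is touching the leaning rail at about (355,112). I'll keep going in small steps and watch the force.

```bash
python3 -m handwheel '[{"offset":[0,0.002,0],"spin":0,"grip":0},{"offset":[0,0.004,0],"spin":0,"grip":0},{"offset":[0,0.006,0],"spin":0,"grip":0},{"offset":[0,0.007,0],"spin":0,"grip":0},{"offset":[0,0.007,0],"spin":0,"grip":0}]'
python3 to.py 0.6303 0.1645 0.05 61
```

```text
time_s: 21.92
eef_pos: [0.6287, 0.1619, 0.2056]
eef_rot: [0.001, 0.249, 0.968, -0.001]
wrist_force: [-4.0, -10.3, 9.0]
opening: 0.18
t 21.925 offset [-0.0001  0.0031  0.0009]
jaw now 61.15559827518645 spin 0.1555982751864491 F [ -4.  -10.3   9. ] open 0.17952300822534334 grasp [0.6288 0.1615 0.0509]
```

```bash
python3 -m handwheel '[{"offset":[0,0.001,-0.0005],"spin":0,"grip":0},{"offset":[0,0.002,-0.0005],"spin":0,"grip":0},{"offset":[0,0.003,-0.0005],"spin":0,"grip":0},{"offset":[0,0.003,-0.0005],"spin":0,"grip":0}]'
python3 to.py 0.6303 0.1645 0.05 61; python3 look.py w12
```

```text
time_s: 22.42
eef_pos: [0.6295, 0.1635, 0.2058]
eef_rot: [-0.001, 0.25, 0.968, -0.002]
wrist_force: [-8.0, -14.0, 11.8]
opening: 0.18
t 22.425 offset [-0.0003  0.0013  0.0011]
jaw now 61.094952894914975 spin 0.09495289491497516 F [ -8.  -14.   11.8] open 0.17953164956848236 grasp [0.6291 0.1629 0.0511]
22.425 [0.6294762  0.16352961 0.20582418] [-7.85977086e-04  2.49577323e-01  9.68351654e-01 -2.36971215e-03]
```

View pics/w12.png

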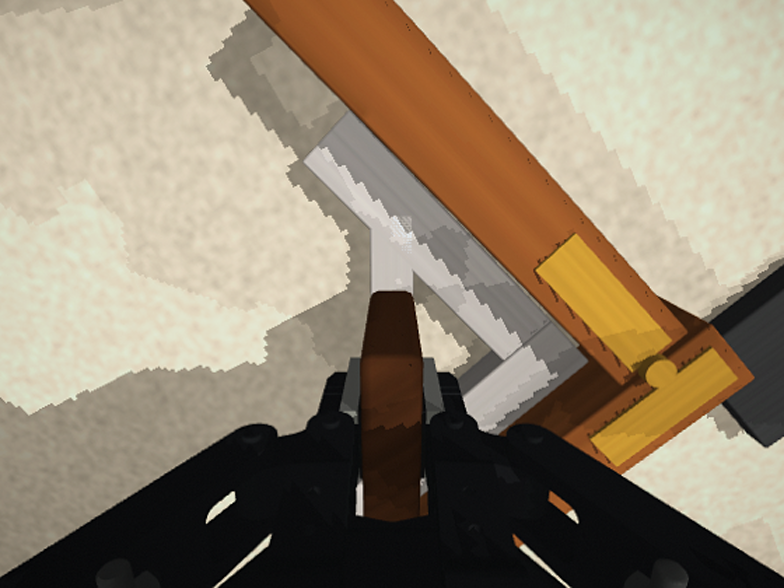

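Run:
```python
from h import *; import pickle
p,o=pickle.load(open("w12.pkl","rb"))
save(p,"c12",(330,150,560,340),3.4)
c=atz(p,(590/1.4,361/1.4),.016,o); print("sq corner",c)
F=np.array([.6678,.2325]);y=.278
for z in(.016,.04): print(z,proj(p,[[*F,z]],o)*1.4)
```

```text
sq corner [0.66805686 0.23097281 0.016     ]
0.016 [[593.37724046 358.78766142]]
0.04 [[622.91072692 388.93398962]]
```

View pics/c12.png

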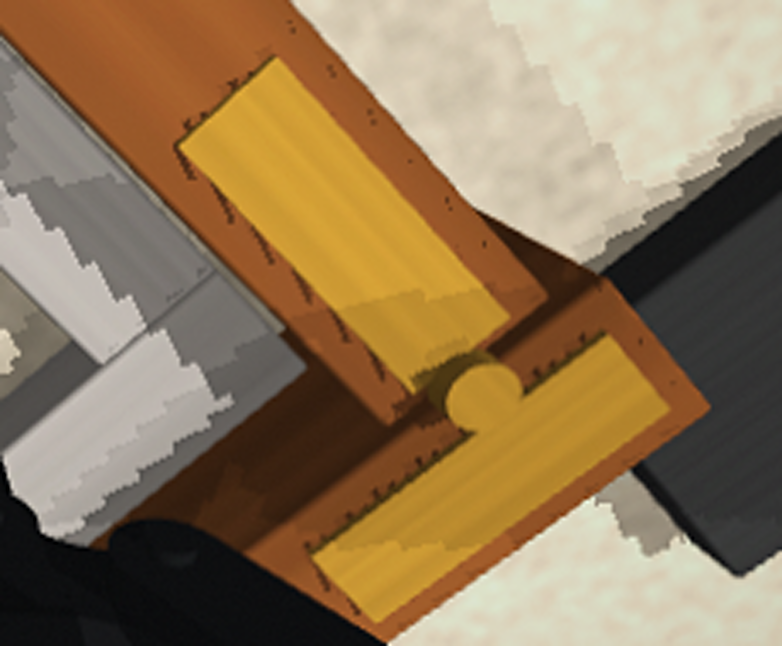

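The square is against the end rail. A thin wedge gap remains at the side rail near (280,330) in the crop, so I'll push further along frame +y.

```bash
python3 -m handwheel '[{"offset":[0.001,0.001,-0.0005],"spin":0,"grip":0},{"offset":[0.0018,0.0025,-0.0007],"spin":0,"grip":0},{"offset":[0.0018,0.0025,-0.0007],"spin":0,"grip":0},{"offset":[0.0018,0.0025,-0.0007],"spin":0,"grip":0}]'
python3 to.py 0.6303 0.1645 0.05 61; python3 look.py w13
python3 - <<'E'
from h import *; import pickle
p,o=pickle.load(open("w13.pkl","rb"))
save(p,"c13",(210,50,470,290),2.5)
E
```

```text
time_s: 22.98
eef_pos: [0.6292, 0.1658, 0.206]
eef_rot: [-0.001, 0.25, 0.968, -0.003]
wrist_force: [-5.4, -17.0, 7.9]
opening: 0.18
t 22.975 offset [-0.0016 -0.0006  0.0013]
jaw now 61.0575396374806 spin 0.05753963748060187 F [ -5.4 -17.    7.9] open 0.17997845066043516 grasp [0.6288 0.165  0.0513]
22.975 [0.62918162 0.16582517 0.2060013 ] [-6.83173407e-04  2.49892498e-01  9.68268905e-01 -2.93263282e-03]
```

View pics/c13.png

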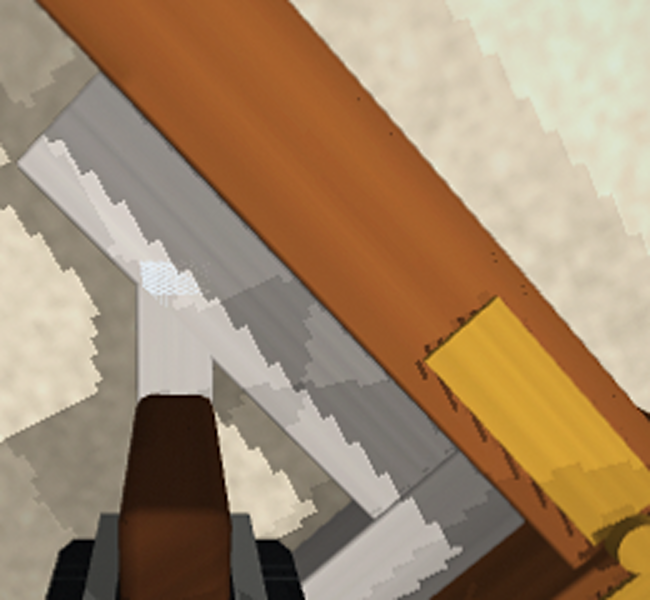

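```bash
python3 -m handwheel '[{"offset":[0,0.0014,0],"spin":0,"grip":0},{"offset":[0,0.0014,0],"spin":0,"grip":0},{"offset":[0,0.0014,0],"spin":0,"grip":0}]'
python3 to.py 0.6303 0.1645 0.05 61; python3 look.py w14 frame:0 side_rail_end:0.02 square_corner:0
python3 - <<'E'
from h import *; import pickle
p,o=pickle.load(open("w14.pkl","rb"))
save(p,"c14",(330,150,560,340),3.4)
save(p,"c14b",(170,0,400,190),3.4)
E
```

```text
time_s: 23.4
eef_pos: [0.6295, 0.1662, 0.2061]
eef_rot: [-0.001, 0.25, 0.968, -0.004]
wrist_force: [-9.0, -22.1, 11.4]
opening: 0.18
t 23.4 offset [-0.0015 -0.0011  0.0014]
jaw now 61.05116992083558 spin 0.05116992083557648 F [ -9.  -22.1  11.4] open 0.17963918561197345 grasp [0.6288 0.1651 0.0514]
23.4 [0.6295475  0.16620719 0.20611863] [-0.00133854  0.24994673  0.9682506  -0.0039528 ]
frame [411.9 244.2] 0.67 [0.667  0.2344]
side_rail_end [185.4   7.4] 0.6 [0.5042 0.1869]
side_rail_end [411.6 247.8] 0.43 [0.6571 0.2299]
square_corner [411.4 249.3] 0.87 [0.67   0.2329]
square_corner [276.5 297.2] 0.65 [0.6598 0.1451]
```

View pics/c14.png

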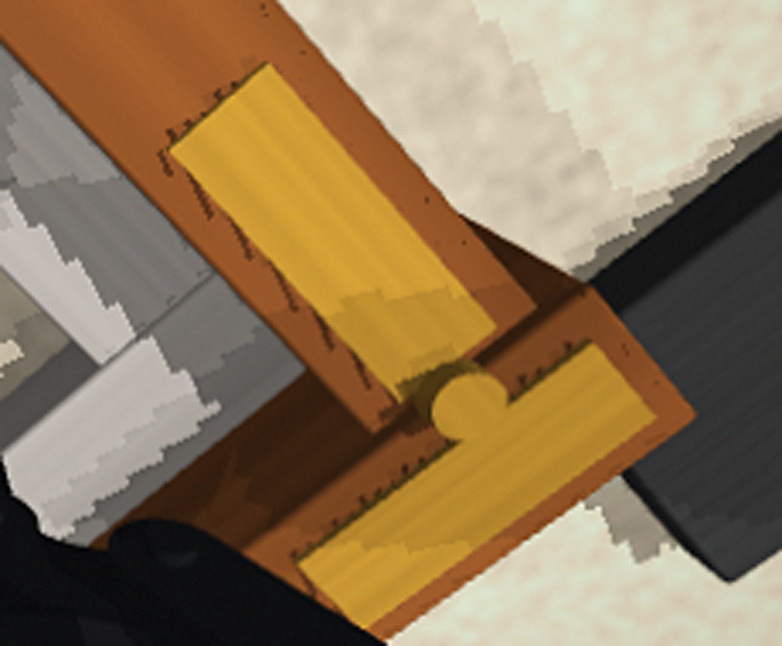

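View pics/c14b.png

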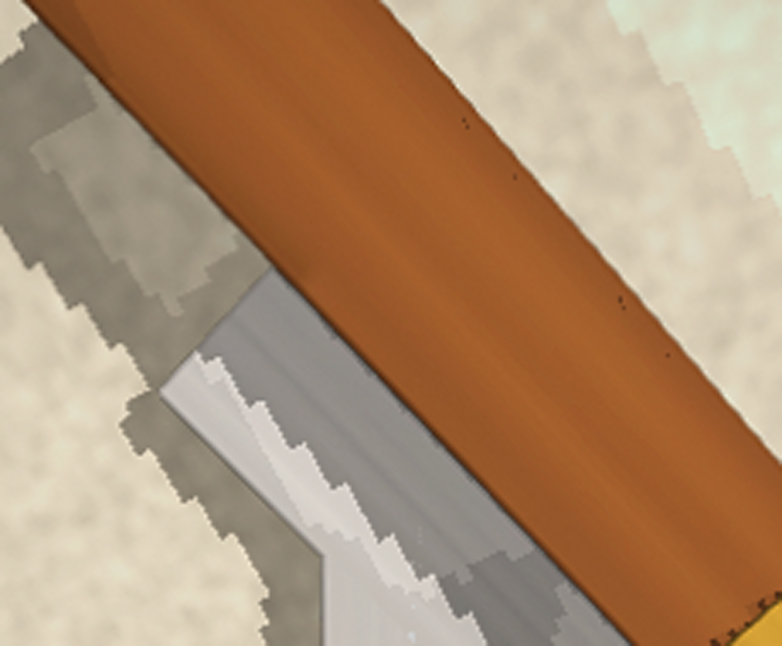

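Run:
```python
from h import *; import pickle
p,o=pickle.load(open("w14.pkl","rb"))
a=lambda u,v,x,y,z:atz(p,(x+u/3.4,y+v/3.4),z,o)[:2]
ang=lambda A,B:np.degrees(np.arctan2(*(B-A)[::-1]))
s0,s1=a(30,10,170,0,.04),a(370,432,330,150,.04); print("side rail yaw",ang(s0,s1),s1)
e0,e1=a(250,553,330,150,.04),a(583,290,330,150,.04); print("end rail inner",ang(e0,e1)-90)
print("sq x leg yaw",ang(a(275,268,170,0,.016),a(305,369,330,150,.016)))
for n in("scene","side"):
    q=cams.camera(n); save(q,n+"F",scale=1.4)
print(ctrl.get_obs()["wrist_force"])
```

```text
side rail yaw 15.924208942022315 [0.66581701 0.23223323]
end rail inner 16.865315615525773
sq x leg yaw 15.685491566729704
[ -8.9490273  -22.05533509  11.66823705]
```

View pics/sceneF.png

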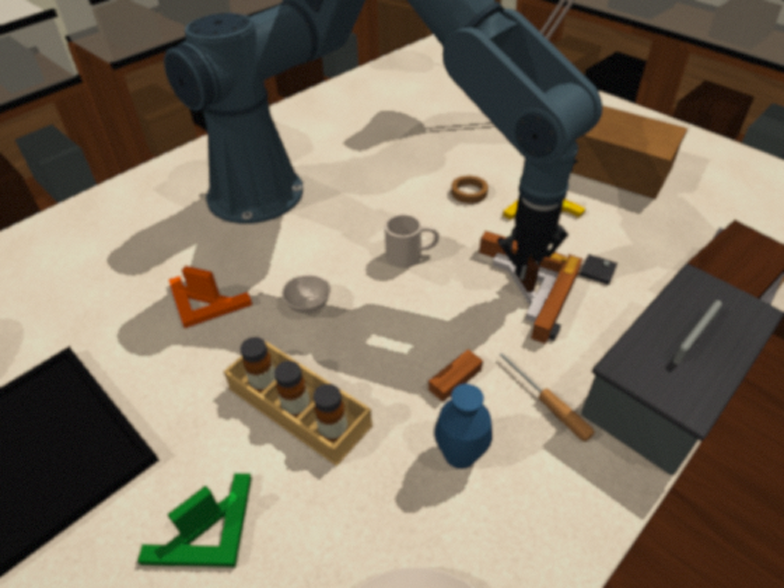

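View pics/sideF.png

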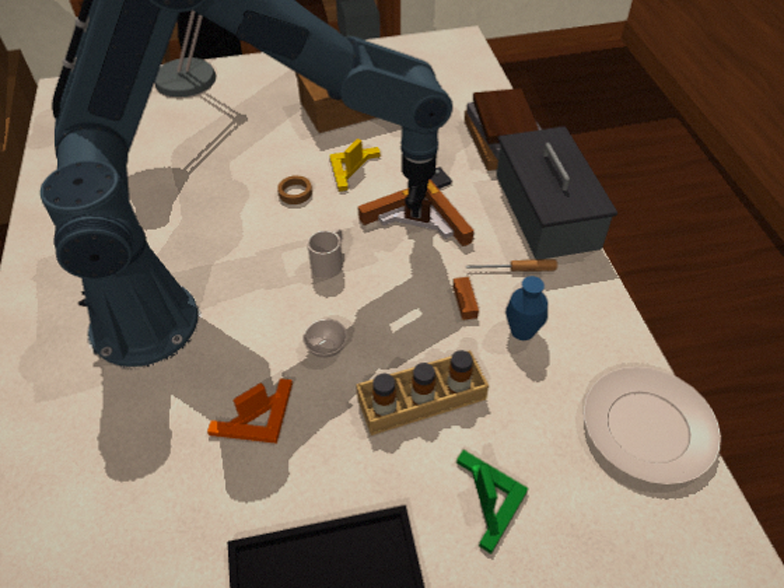

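The jars, the third jar and the clutter all look fine. My end-rail yaw reading (16.9°) came from a short edge, so I'll remeasure it from the first picture with edge fits.

Run:
```python
from h import *; import pickle
def edge(p,o,F,yaw,q0,q1,z,ref=6):
    # sample points along predicted edge (frame coords), find max gradient along pixel normal
    c,s=np.cos(yaw),np.sin(yaw); W=lambda q:np.array([F[0]+c*q[0]-s*q[1],F[1]+s*q[0]+c*q[1],z])
    g=cv2.cvtColor(p["color"],cv2.COLOR_RGB2GRAY).astype(np.float32); pts=[]
    a,b=proj(p,W(q0),o)[0],proj(p,W(q1),o)[0]; n=np.array([-(b-a)[1],(b-a)[0]]);n/=np.linalg.norm(n)
    for t in np.linspace(.05,.95,40):
        m=a+t*(b-a); d=np.arange(-ref,ref+.01,.25); L=np.array([m+k*n for k in d],np.float32)
        v=cv2.remap(g,L[:,0].reshape(1,-1),L[:,1].reshape(1,-1),cv2.INTER_LINEAR)[0]; v=cv2.GaussianBlur(v.reshape(1,-1),(9,1),1.5)[0]
        k=np.argmax(abs(np.gradient(v))); pts.append(atz(p,L[k],z,o)[:2])
    pts=np.array(pts)
    vx,vy,x0,y0=cv2.fitLine(pts.astype(np.float32),cv2.DIST_HUBER,0,1e-4,1e-4)[:,0] if False else cv2.fitLine((pts*1000).astype(np.float32),cv2.DIST_HUBER,0,.01,.01)[:,0]
    r=(pts*1000-[x0,y0])@[-vy,vx]; d=np.degrees(np.arctan2(vy,vx)); 
    return d,np.median(abs(r))
for n in("wrist1","w2"):
    p,o=pickle.load(open(n+".pkl","rb")); F=(.6678,.2322)
    print(n,"outer",edge(p,o,F,.28,(.028,-.06),(.028,-.165),.04),"inner",edge(p,o,F,.28,(0,-.03),(0,-.165),.04),"bottom",edge(p,o,F,.28,(0,-.03),(0,-.165),0))
```

```text
wrist1 outer (np.float32(-73.34559), np.float64(0.6135251316121904)) inner (np.float32(-74.35307), np.float64(0.13623656977743456)) bottom (np.float32(-74.38979), np.float64(0.13064503704638974))
w2 outer (np.float32(-74.32031), np.float64(0.05481489030714776)) inner (np.float32(-74.362854), np.float64(0.06316209853453783)) bottom (np.float32(-74.351364), np.float64(0.09313155220155586))
```

The edge fits give a frame yaw of 15.65°. The square leg is at 15.69° and the side rail at 15.9°, and the force is steady, so I'm handing in.

Run:
```python
from h import *
o=ctrl.get_obs(); print(o["time_s"],o["wrist_force"],o["opening"],np.abs(o["dq"]).max()); print(ctrl.hand_in())
```

```text
23.7 [ -8.9490273  -22.05533509  11.66823705] 0.1814524836027467 0.0026911998653600063
the job is handed in; nothing more can be done
None
```

The job is handed in at 23.7 s, and my last checks agreed with the goal; no verdict was reported. Jar A stands in the crate's last cell and jar B in the middle cell. The aluminium square is gripped by its dark board, lying flat and pressed into the corner of the frame.

- **Angles:** the frame measures 15.65°, the square 15.7° and the side rail 15.9°. That puts both within about 0.005 rad of where they should be.
- **Pressing:** the wrist feels about 15 N towards the end rail and 19 N towards the side rail, part of it bench friction. A further 1.4 mm push command moved the square only about 0.1 mm while the force rose. The arm is at rest with the grip holding.
- **Pictures:** no gap shows along the side rail or at the corner. The gripper hides the far part of the end-rail leg. All three jars look upright in their own cells, and nothing else appears to have moved.
- **Readings that disagreed:** one yaw reading from a short edge gave 16.9° for the end rail. Longer edge fits in two pictures gave 15.6 to 15.7°, so I went with those; one of the six fits, a noisier outer edge, read 16.7°.

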